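# Gauge the depth of the red well

### The arm

A 7-joint arm with a two-finger parallel gripper is mounted at the origin on a cart in front of the work surface, level with it; the furniture and walls round the work are solid. World frame = base frame: x ahead of the robot, y to its left, z up, the work surface at z = 0. Lengths are in m, angles in degrees, forces in N, time in s.
With the tool pointing down it reaches from about 0.425 to 0.875 m from the base axis. Payload 4.7 kg.
Tool frame: the origin (TCP) lies between the finger pads; the fingertips stand 22 mm ahead of it and the grasp point (between the pads) lies 3 mm ahead of it (env.tip_reach is the distance from the TCP to the fingertips, in m); z points along the fingers, y is the line along which they close (so a half turn about z gives the same grasp; the last joint's range is limited). The gripper opens to 87 mm and grips with 3 to 60 N. Pads are 19 mm wide; open, the fingers measure 117 mm over their backs; the gripper's body (75 mm by 190 mm) begins 51 mm behind the grasp point.
Start: joints at [-62.733, 18.392, -4.016, 83.108, 1.295, 78.541, -3.26], TCP at [0.29, 0.582, 0.245] pointing down, gripper open.
Joint ranges: [-163.93, 163.93], [-17.29, 119.83], [-79.2, 71.16], [3.27, 140.29], [-89.18, 269.18], [5.43, 117.66], [-154.24, 154.24]. Speed limits (degrees/s): [147.25, 147.25, 180, 180, 180, 180, 180].

### API

Orientations are given as [roll, pitch, yaw] about the fixed x, y, z axes, in that order (R = Rz(yaw) Ry(pitch) Rx(roll)).
In Python, from cell import env gives the robot as it stands.
- The arm moves only by the shell command python3 -m creep 'ROWS' [FORCE]. ROWS is JSON, one flat list of numbers, 7 for each row, row after row: the finger opening in mm, from 0 to 87, then the shift along the tool's x, y, z in units of 30 mm (1.0 is 30 mm), then the turn, a rotation vector about the tool's x, y, z in units of 6 degrees (1.0 is 6 degrees). A call has 1 to 12 rows; each row is the pose to reach, as a shift and turn from the pose commanded when the call began, along the tool's axes at that moment; what a row does not reach only later rows make up. A row lasts 1/10 s, in which the tool goes at most 50 mm and 8.59 degrees, less where a joint would pass 70% of its speed; a pose out of reach is approached as far as the arm can. A call with a gripper value outside its range is refused whole. The fingers move at their own pace and stop on an object; FORCE is the grip in N (left out, the last holds). Time passes only in rows, so rows that repeat a pose let the fingers close. It gives the time, the measured TCP pose, the force, the opening and the grip force at its end, in the units of the state.
- env.get_obs(): the state, without advancing time (a new reading comes with each control period).
- env.read_camera(name): name is "side" or "top" or "wrist"; returns a dict with "color" (420x560x3 uint8, red, green, blue), "depth" (420x560 float32, m along the optical axis (not along the pixel's ray), 0 where there is no reading), "fovy" (degrees; the focal length in pixels is half the picture's height over the tangent of half this angle, whatever the lens; pixels are square), "cx", "cy" (the principal point, pixels), "R" (3x3) and "t" (3): a world point X has camera coordinates R X + t. Camera axes: x right, y down, z forward; pixel columns grow to the right and rows downward; lengths in m; the calibration is good to about 2 mm. A picture is of the moment at which its call begins.
- env.sign_off(): hands the job in; it is judged then, once.
The state is a dict: "time_s": time; "qpos": joint angles; "joint_velocities": joint speeds; "effort": joint torques, N m; "tool_pos": TCP position; "tool_rot": TCP orientation; "force": force on the tool from outside, world axes, zero at the start; "wrist_torque": the same for the moment, N m; "grip_width": finger opening in m; "grasp_force": force on a finger pad.
Only numpy, scipy, OpenCV 4.12 (cv2) and the standard library are available. Lean on these libraries where they do the work, as an engineer would, in place of code of your own. Each camera call takes 0.05 s, during which the arm holds its last target. There are 200 camera calls.

### The job

Gauge how deep the red-collared well of the block heater is: take the depth gauge by its orange handle out of the fork stand, lower its rod straight into that well until it bottoms out, so that the block's top pushes the blue friction stop up the rod, and hold it there for about half a second. Then lift it out and gently hang it back upright in the fork by its stop, without shifting the stop again, and let go. Keep the rod out of the other two wells and do not knock the bottle, the beaker or the tape roll about.

Things in the scene. Friction and masses are not known exactly. Their poses are not given: they have to be found in the camera images.
- block: Block heater, fixed: aluminium block 70 (x) x 206 (y) x 100 mm high, flat top 100 mm above the worktop, grey housing 102 x 240 mm round its foot up to 40 mm. Origin at the centre of its underside, z up. Three upright wells of 18 mm diameter with a 2 mm chamfer, in a row along its y axis at y = +68, 0 and -68 mm; each has a coloured plastic collar. The wells are each between 52 and 80 mm deep, and differ.
- collar_red: Red collar, fixed, round the mouth of the well to be gauged (any of the three): ring 60 mm outside, 50 mm inside, 4 mm high, standing on the block's top. Origin on the well's axis at the height of the block's top (100 mm above the worktop). The gauge's stop (40 mm) passes inside the ring and lands on the block's top.
- well_red_bottom (a point): Centre of the flat steel bottom of the red-collared well, z up; 52 to 80 mm below the block's top.
- well_white_bottom (a point): Centre of the bottom of the white-collared well (not to be entered).
- well_yellow_bottom (a point): Centre of the bottom of the yellow-collared well (not to be entered).
- stand: Grey fork stand, fixed: foot 130 x 100 mm (from 50 mm in front of its origin, -x, to 80 mm behind), upright at the back, and two level tines at the top, 10 mm thick, running along its x axis from -30 to +40 mm with a 22 mm slot between them that is open to the stand's -x side. Origin on the worktop below the hanging place, z up.
- fork (a point): Hanging place: middle of the slot, level with the top of the tines, 100 mm above the worktop (as high as the block's top). Axes as the stand's.
- gauge_stop: Blue friction stop of the depth gauge: disc 40 mm in diameter, 6 mm thick, with a hub of 24 mm up to 14 mm. Origin at the centre of its underside, z up along the rod. At the start it rests on the tines with the rod hanging in the slot.
- stop_underside (a point): Centre of the stop's flat underside.
- rod_tip (a point): Tip of the gauge's steel rod (12 mm in diameter, tip coned over the last 5 mm, rod and handle 156 mm long together); its z axis points up the rod to the handle.
- handle (a point): Middle of the gauge's orange round handle, on its axis, 132 mm above the rod's tip: 28 mm in diameter, gripping length from 22 mm below to 20 mm above this point, handle's top 24 mm above it. Underneath, 104 mm above the tip, the handle ends. Gauge mass about 0.15 kg.
- gauge_rod (a joint): How far the rod is pushed down through the stop beyond 30 mm, in m: the rod sticks out below the stop's underside by 0.030 + this value. 0 to 0.058; starts at 0 to 0.014 and must end at the well's depth. The stop slides on the rod only against about 5 N of dry friction, and stays where it is left; sliding on a rod pushed down slowly takes about 5 to 6 N.
- buffer: Brown glass bottle with black cap, 52 mm in diameter, 114 mm high, standing loose; origin under its centre. Leave it alone.
- glass: Clear beaker, 54 mm in diameter, 70 mm high, standing loose; origin under its centre. Leave it alone.
- roll: Roll of masking tape lying flat, 104 mm in diameter, 25 mm high; origin under its centre. Leave it alone.

How it is judged (in metres and radians):
On the way:
1. the rod stands on the bottom of the red-collared well, with the stop down on the block's top, for 0.3 s (horizontal distance between rod_tip and well_red_bottom below 0.008 m and z of rod_tip in the frame of well_red_bottom below 0.002 m and z of stop_underside in the frame of block below 0.103 m), for 0.3 s.
At the end, for the whole second after the job is handed in: The gauge hangs at rest and upright (within 0.1 rad) in the fork, its stop flat on the tines (within 3 mm) and within 15 mm of the hanging place, and the rod sticks out below the stop by the depth of the red-collared well within 3 mm (its tip then hangs level with that well's bottom) (horizontal distance between stop_underside and fork below 0.015 m and z of stop_underside in the frame of fork between -0.003 and 0.003 m and angle between rod_tip's own z axis and vertical below 0.1 rad and z of rod_tip in the frame of well_red_bottom between -0.003 and 0.003 m and linear speed of gauge_stop below 0.02 m/s); the robot touches nothing.
It fails at once if the rod enters the white- or yellow-collared well (height (world z) of rod_tip below 0.094 m and (horizontal distance between rod_tip and well_white_bottom below 0.012 m or horizontal distance between rod_tip and well_yellow_bottom below 0.012 m)).
It fails at once if the bottle, the beaker or the tape roll is shifted by more than 30 mm (distance of any of buffer, glass, roll from where it was at the start of the episode above 0.03 m).
It also fails if it takes over 56 s, if anything falls off the work surface, if the arm or the gripper's body presses on something with over 40 N, if the wrist force passes 120 N, or if a joint passes its speed limit or range.

## Working session

There is one attempt and no reset: what is moved stays moved. The work goes in short steps, Python scripts to look and compute and a shell command to move; the robot and the scene stay as the last step left them, time stands still between calls to the robot, and variables do not carry over. Pictures are saved under pics/ and viewed, at most 10 in all, crops included, and the job is handed in when it is done.

```bash
ls; mkdir -p pics; cat > h.py <<'E'
import numpy as np, cv2
from cell import env
from scipy.spatial.transform import Rotation as Ro
def cam(n):
    c=env.read_camera(n); c['f']=c['color'].shape[0]/2/np.tan(np.radians(c['fovy'])/2); return c
def save(c,p): cv2.imwrite(p,c['color'][:,:,::-1])
def ray(c,u,v):
    d=c['R'].T@np.array([(u-c['cx'])/c['f'],(v-c['cy'])/c['f'],1]); return -c['R'].T@c['t'],d
def onz(c,u,v,z):
    o,d=ray(c,u,v); return o+d*(z-o[2])/d[2]
def cloud(c):
    v,u=np.mgrid[:420,:560]; z=c['depth']
    P=np.stack([(u-c['cx'])/c['f']*z,(v-c['cy'])/c['f']*z,z],-1)
    return (P-c['t'])@c['R']
def hsv(c): return cv2.cvtColor(c['color'],cv2.COLOR_RGB2HSV)
E
python3 - <<'E'
from h import *
a=cam('top');b=cam('side')
save(a,'pics/top.png');save(b,'pics/side.png')
for c in (a,b): print(-c['R'].T@c['t'],c['R'].round(2).tolist(),c['f'])
o=env.get_obs();print(o['time_s'],o['tool_pos'],o['tool_rot'],o['force'])
E
```

```text
pics
[ 0.29960594 -0.29488143  1.5812641 ] [[-0.01, -1.0, -0.0], [-0.99, 0.01, -0.17], [0.17, -0.0, -0.99]] 501.4800965551077
[0.29659082 0.39118381 0.81943686] [[-0.94, -0.34, 0.0], [-0.23, 0.64, -0.73], [0.24, -0.69, -0.68]] 430.75833207695274
0.1 [0.28944095 0.58148649 0.24356694] [-1.79901068e+02  5.22493988e-03  1.53541718e+02] [-0.42636694  0.03428319 -0.59775673]
```

View pics/top.png

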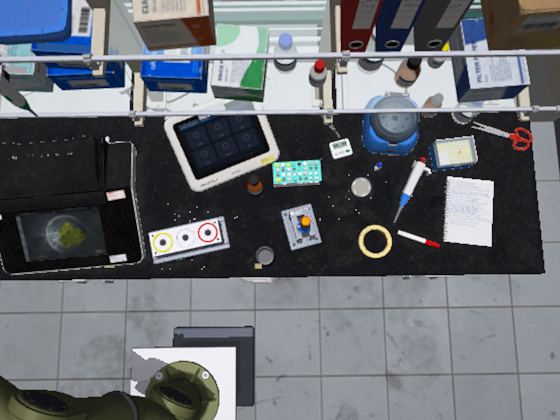

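View pics/side.png

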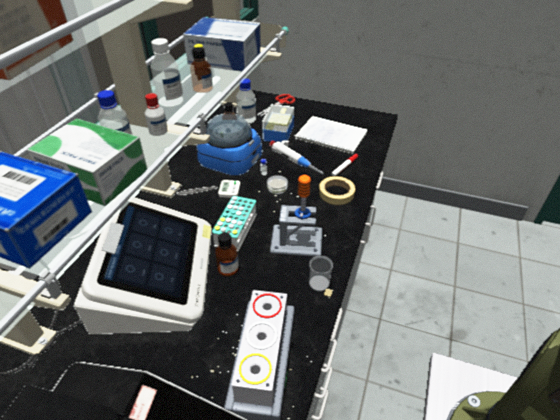

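Top view: the red ring is at (208,232), yellow (163,242), white (186,237) and the orange handle (305,222). The bottle is at (255,184), the beaker (264,255) and the tape (375,241). Side view: handle at (305,186), red ring (267,305).

```bash
python3 - <<'E'
from h import *
a=cam('top');b=cam('side')
def cen(c,lo,hi,box):
    m=cv2.inRange(hsv(c),lo,hi); k=np.zeros_like(m); u0,u1,v0,v1=box; k[v0:v1,u0:u1]=m[v0:v1,u0:u1]
    n,l,s,ce=cv2.connectedComponentsWithStats(k); i=1+np.argmax(s[1:,4]); return s[i],ce[i],np.argwhere(l==i)[:,::-1]
def ell(pts): return cv2.fitEllipse(cv2.convexHull(pts.astype(np.int32)))
for c,n,boxes in ((a,'top',[(195,222,218,248),(150,176,228,256),(290,320,205,240)]),(b,'side',[(245,290,288,325),(230,280,345,392),(290,320,170,205)])):
    for (lo,hi,name,z),bx in zip((((0,120,90),(8,255,255),'red',.104),((22,120,90),(34,255,255),'yel',.104),((5,150,120),(20,255,255),'handle',.15)),boxes):
        if name=='red':
            h=hsv(c); 
        s,ce,p=cen(c,lo,hi,bx); 
        if name=='red': e=ell(p)
        e=ell(p); print(n,name,s,ce,'ell',np.round(e[0],1),onz(c,*e[0],z).round(4))
    s,ce,p=cen(c,(100,120,60),(125,255,255),boxes[2][:2]+(boxes[2][2]-3,boxes[2][3]+25)); print('blue',s,ce)
# top-plane features via cloud
P=cloud(a)
for nm,bx in (('handle',(298,312,212,228)),('stand',(280,325,200,250))):
    u0,u1,v0,v1=bx;Q=P[v0:v1,u0:u1].reshape(-1,3)
    for lo,hi in ((.085,.115),(.13,.3),(.003,.03)):
        q=Q[(Q[:,2]>lo)&(Q[:,2]<hi)]; 
        if len(q): print(nm,lo,len(q),q.min(0).round(3),q.max(0).round(3),q.mean(0).round(3))
for nm,(u,v),z in (('bottle',(255,184),.11),('beaker',(264,255),.07),('roll',(375,241),.025)): print(nm,onz(a,u,v,z).round(3))
# stand foot yaw
for nm,bx,lo,hi in (('stand',(275,330,198,255),.003,.03),('block',(145,235,210,265),.09,.11)):
    u0,u1,v0,v1=bx;Q=P[v0:v1,u0:u1].reshape(-1,3);q=Q[(Q[:,2]>lo)&(Q[:,2]<hi)]
    print(nm,cv2.minAreaRect((q[:,:2]*1000).astype(np.float32)))
for c,n,bx in ((a,'ctop',(140,335,165,275)),(b,'cside',(220,340,165,420))):
    u0,u1,v0,v1=bx; im=c['color'][v0:v1,u0:u1,::-1]; s=4 if n=='ctop' else 2.3
    cv2.imwrite(f'pics/{n}.png',cv2.resize(im,None,fx=s,fy=s,interpolation=cv2.INTER_CUBIC))
E
```

```text
top red [198 223  19  19  53] [206.94339623 232.0754717 ] ell [207.1 232.1] [ 0.489  -0.0854  0.104 ]
top yel [153 233  19  19  61] [162.1147541  241.63934426] ell [162.2 241.9] [0.4615 0.0473 0.104 ]
top handle [301 216   9  10  64] [305.015625 220.921875] ell [305.  220.9] [ 0.5123 -0.3738  0.15  ]
blue [298 221  12  12  65] [303.24615385 228.29230769]
side red [253 294  29  24 130] [266.14615385 305.63846154] ell [266.7 305.3] [ 0.4898 -0.0822  0.104 ]
side yel [239 354  33  30 164] [254.20731707 369.32926829] ell [254.8 368.5] [0.4618 0.0507 0.104 ]
side handle [298 174  13  10  97] [304.03092784 178.74226804] ell [304.1 178.7] [ 0.5254 -0.4435  0.15  ]
blue [294 208  17  11 114] [302.21929825 213.10526316]
handle 0.085 96 [ 0.5   -0.395  0.093] [ 0.548 -0.355  0.115] [ 0.53  -0.375  0.101]
handle 0.13 96 [ 0.489 -0.385  0.168] [ 0.515 -0.36   0.219] [ 0.5   -0.372  0.208]
handle 0.003 20 [ 0.533 -0.401  0.005] [ 0.561 -0.359  0.029] [ 0.544 -0.376  0.015]
stand 0.085 431 [ 0.466 -0.406  0.087] [ 0.563 -0.332  0.115] [ 0.514 -0.367  0.101]
stand 0.13 97 [ 0.489 -0.385  0.168] [ 0.515 -0.36   0.219] [ 0.5   -0.372  0.207]
stand 0.003 884 [ 0.444 -0.444  0.003] [ 0.603 -0.301  0.029] [ 0.508 -0.367  0.011]
bottle [ 0.632 -0.228  0.11 ]
beaker [ 0.422 -0.253  0.07 ]
roll [ 0.465 -0.598  0.025]
stand ((518.5087280273438, -372.6612854003906), (172.89122009277344, 179.58493041992188), 89.28308868408203)
block ((474.1549072265625, -19.89423370361328), (71.21159362792969, 206.71844482421875), 11.850129127502441)
```

View pics/ctop.png

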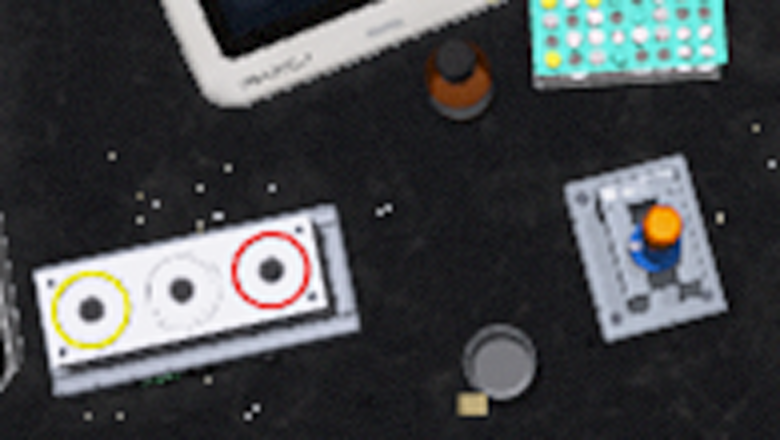

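```bash
python3 - <<'E'
from h import *
a=cam('top');b=cam('side')
P=cloud(a).reshape(-1,3);P=P[a['depth'].ravel()>0]
for x0 in np.arange(.3,.95,.1):
    print(round(x0,1),[round(float(q[:,2].max()),2) if len(q:=P[(P[:,0]>x0)&(P[:,0]<x0+.1)&(P[:,1]>y0)&(P[:,1]<y0+.1)]) else None for y0 in np.arange(-.6,.5,.1)])
def tri(pa,pb):
    (o1,d1),(o2,d2)=ray(a,*pa),ray(b,*pb)
    s=np.linalg.lstsq(np.c_[d1,-d2],o2-o1,rcond=None)[0]
    return o1+d1*s[0],o2+d2*s[1]
print('handle',tri((305,220.9),(304.,178.7)))
print('red',tri((207,232.1),(266.5,305.4)))
for z in (.19,.205,.22):print(onz(a,305,220.9,z),onz(b,304,178.7,z))
E
```

```text
0.3 [0.01, 0.01, 0.01, 0.07, 0.01, 0.01, 0.01, 0.04, 0.05, 0.05, 0.06]
0.4 [0.03, 0.1, 0.22, 0.08, 0.11, 0.11, 0.11, 0.1, 0.1, 0.11, 0.11]
0.5 [0.03, 0.1, 0.22, 0.01, 0.11, 0.11, 0.11, 0.14, 0.18, 0.18, 0.19]
0.6 [0.03, 0.06, 0.07, 0.12, 0.09, 0.11, 0.01, 0.15, 0.2, 0.2, 0.2]
0.7 [0.61, 0.61, 0.61, 0.61, 0.61, 0.61, 0.62, 0.61, 0.61, 0.55, 0.28]
0.8 [0.77, 0.78, 0.6, 0.6, 0.68, 0.68, 0.61, 0.63, 0.63, 0.57, 0.36]
0.9 [0.4, 0.62, 0.56, 0.56, 0.63, 0.33, 0.59, 0.63, 0.57, 0.57, 0.35]
handle (array([ 0.50368632, -0.37064934,  0.20831082]), array([ 0.50551067, -0.37035327,  0.20856566]))
red (array([ 0.48952991, -0.08444512,  0.10029022]), array([ 0.49107485, -0.08417148,  0.10052723]))
[ 0.5064081  -0.37165984  0.19      ] [ 0.51186018 -0.39349798  0.19      ]
[ 0.50417845 -0.37083205  0.205     ] [ 0.50673014 -0.37479837  0.205     ]
[ 0.5019488  -0.37000426  0.22      ] [ 0.50160009 -0.35609875  0.22      ]
```

```bash
python3 -m creep '[87,0,0,-1.5,0,0,0, 87,0,0,-3,0,0,0, 87,-12.6,-9.7,-3,0,0,8, 87,-12.6,-9.7,-3,0,0,8, 87,-12.6,-9.7,-3,0,0,8, 87,-12.6,-9.7,-3,0,0,8, 87,-12.6,-9.7,-3,0,0,8, 87,-12.6,-9.7,-3,0,0,8, 87,-12.6,-9.7,-3,0,0,8, 87,-12.6,-9.7,-3,0,0,8, 87,-12.6,-9.7,-3,0,0,8, 87,-12.6,-9.7,-3,0,0,8]'
```

```text
time_s: 1.5
tool_pos: [0.5, 0.1477, 0.335]
tool_rot: [179.9, 0.1, 105.2]
force: [1.3, 0.5, 0.2]
grip_width: 0.087
grasp_force: 0.0
```

```bash
python3 -m creep '[87,-7.4,-2.4,0,0,0,0, 87,-7.4,-2.4,0,0,0,0, 87,-7.4,-2.4,0,0,0,0, 87,-7.4,-2.4,0,0,0,0, 87,-7.4,-2.4,0,0,0,0, 87,-7.4,-2.4,0,0,0,0, 87,-7.4,-2.4,0,0,0,0]'
python3 - <<'E'
from h import *
c=cam('wrist');save(c,'pics/w1.png');print(-c['R'].T@c['t'],c['R'].round(3).tolist(),c['f'])
o=env.get_obs();print(o['tool_pos'],o['tool_rot'])
E
```

```text
time_s: 2.2
tool_pos: [0.4884, -0.0806, 0.3347]
tool_rot: [180.0, -0.0, 105.4]
force: [-0.3, 1.0, 0.8]
grip_width: 0.0873
grasp_force: 0.0
[ 0.46872781 -0.00935723  0.47575147] [[0.964, 0.267, 0.0], [0.257, -0.928, 0.27], [0.072, -0.26, -0.963]] 345.4217250187121
[ 0.48856614 -0.07917297  0.33455208] [ 1.79978489e+02 -4.88026258e-02  1.05593127e+02]
```

View pics/w1.png

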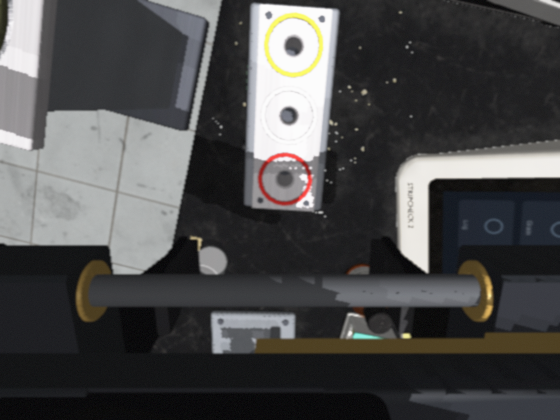

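Wrist view: the red ring is centred at about (285,179), white (288,115) and yellow (293,45). The stand's foot is at the bottom, around (253,330).

```bash
cat >> h.py <<'E'
def ring(c,lo,hi,z,box=None):
    m=cv2.inRange(hsv(c),lo,hi)
    if box: u0,u1,v0,v1=box; k=np.zeros_like(m);k[v0:v1,u0:u1]=m[v0:v1,u0:u1];m=k
    p=np.argwhere(m)[:,::-1].astype(np.int32); e=cv2.fitEllipse(cv2.convexHull(p)); return e,onz(c,*e[0],z)
def pose():
    o=env.get_obs();return o['tool_pos'],o['tool_rot'],o['force']
E
python3 - <<'E'
from h import *
c=cam('wrist');print(pose())
print(ring(c,(0,120,90),(8,255,255),.104,(250,325,145,215)))
print(ring(c,(22,120,90),(34,255,255),.104,(250,340,5,90)))
h=hsv(c)
for u,v in ((285,179),(288,115),(293,45)):
    m=(h[v-14:v+14,u-14:u+14,2]<90);q=np.argwhere(m).mean(0);print(m.sum(),onz(c,u-14+q[1],v-14+q[0],.099))
E
```

```text
(array([ 0.48865247, -0.07854576,  0.3344548 ]), array([ 1.79995688e+02, -3.61791565e-02,  1.05672357e+02]), array([-0.81837075,  0.47137797, -0.02915658]))
(((284.06488037109375, 179.7637939453125), (51.393943786621094, 52.889827728271484), 88.21448516845703), array([ 0.48968603, -0.08340329,  0.104     ]))
(((293.0792236328125, 45.88467025756836), (57.286773681640625, 63.06688690185547), 3.2300877571105957), array([0.46184789, 0.0493345 , 0.104     ]))
166 [ 0.48956365 -0.0837381   0.099     ]
47 [ 0.47879282 -0.01432048  0.099     ]
158 [0.46220646 0.04992711 0.099     ]
```

```bash
python3 -m creep '[87,-11.2,-2.1,0,0,0,0, 87,-11.2,-2.1,0,0,0,0, 87,-11.2,-2.1,0,0,0,0, 87,-11.2,-2.1,0,0,0,0, 87,-11.2,-2.1,0,0,0,0, 87,-11.2,-2.1,0,0,0,0, 87,-11.2,-2.1,0,0,0,0, 87,-11.2,-2.1,0,0,0,0, 87,-11.2,-2.1,0,0,0,0, 87,-11.2,-2.1,0,0,0,0]'
python3 - <<'E'
from h import *
c=cam('wrist');save(c,'pics/w2.png');print(pose())
m=cv2.inRange(hsv(c),(5,150,120),(20,255,255));P=cloud(c);q=P[(m>0)&(c['depth']>0)&(P[...,2]>.14)]
print(len(q),np.percentile(q,[1,50,99],axis=0).round(4))
t=q[q[:,2]>np.percentile(q[:,2],99)-.006];print('top',len(t),t.min(0),t.max(0),t.mean(0))
m=cv2.inRange(hsv(c),(100,120,60),(125,255,255));q=P[(m>0)&(P[...,2]>.09)&(P[...,2]<.13)];print('stop',len(q),np.percentile(q,[1,50,99],axis=0).round(4))
E
```

```text
time_s: 3.3
tool_pos: [0.5194, -0.4184, 0.3341]
tool_rot: [180.0, -0.1, 105.8]
force: [-0.6, 0.0, -0.3]
grip_width: 0.0871
grasp_force: 0.0
(array([ 0.51944443, -0.41825416,  0.33453297]), array([ 1.79924394e+02, -7.23588714e-02,  1.05773465e+02]), array([-0.19059611, -0.69223781, -0.5511159 ]))
989 [[ 0.4918 -0.3825  0.2079]
 [ 0.5041 -0.3696  0.2132]
 [ 0.5165 -0.3573  0.2149]]
top 972 [ 0.49119787 -0.38364391  0.20890175] [ 0.51758311 -0.35675296  0.21563811] [ 0.50428531 -0.36976431  0.21294243]
stop 204 [[ 0.4859 -0.3732  0.1051]
 [ 0.497  -0.3588  0.1072]
 [ 0.5211 -0.3525  0.1089]]
```

View pics/w2.png

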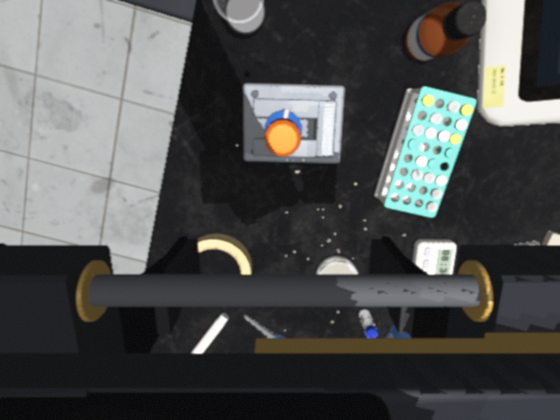

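The handle's top is at (283,138), with the stand's upright behind it at (325,128). The slot runs along the tool's y axis and is open to the left. The handle axis is at (0.504,-0.370) and its top is at z = 0.2135.

```bash
python3 -m creep '[87,1.69,-0.04,0,0,0,0, 87,1.69,-0.04,0,0,0,0, 87,1.69,-0.04,1.2,0,0,0, 87,1.69,-0.04,2.4,0,0,0, 87,1.69,-0.04,3.4,0,0,0, 87,1.69,-0.04,4.2,0,0,0, 87,1.69,-0.04,4.73,0,0,0, 87,1.69,-0.04,4.73,0,0,0, 87,1.69,-0.04,4.73,0,0,0]'
python3 -c "
from h import *
print(pose())"
```

```text
time_s: 4.25
tool_pos: [0.5039, -0.372, 0.1938]
tool_rot: [179.9, 0.0, 105.6]
force: [-0.7, 0.3, 0.5]
grip_width: 0.087
grasp_force: 0.0
(array([ 0.50394099, -0.3719995 ,  0.19381737]), array([1.79917754e+02, 4.79546099e-02, 1.05608810e+02]), array([-0.71785755,  0.25144232,  0.46332515]))
```

```bash
python3 -m creep '[60,0,0,0,0,0,0, 45,0,0,0,0,0,0, 35,0,0,0,0,0,0, 25,0,0,0,0,0,0, 20,0,0,0,0,0,0, 20,0,0,0,0,0,0, 20,0,0,0,0,0,0, 20,0,0,0,0,0,0, 20,0,0,0,0,0,0]' 30
python3 -c "
from h import *
print(pose())"
```

```text
time_s: 5.15
tool_pos: [0.5031, -0.3722, 0.1926]
tool_rot: [180.0, -0.0, 105.5]
force: [-0.4, 0.8, -0.1]
grip_width: 0.0272
grasp_force: 29.9
(array([ 0.50313382, -0.37219369,  0.19255305]), array([ 1.79998030e+02, -5.77671814e-03,  1.05544048e+02]), array([-0.35018053,  0.81189591, -0.09545385]))
```

```bash
python3 -m creep '[20,0,0,-0.4,0,0,0, 20,0,0,-1.2,0,0,0, 20,0,0,-2.2,0,0,0, 20,0,0,-3,0,0,0, 20,2,0.45,-3,0,0,0, 20,3.5,0.79,-3,0,0,0, 20,5,1.12,-3,0,0,0, 20,6.5,1.46,-3,0,0,0, 20,8,1.8,-3,0,0,0, 20,9,2.02,-3,0,0,0, 20,9.32,2.09,-3,0,0,0, 20,9.32,2.09,-3,0,0,0]'
python3 -m creep '[20,0,0,0,0,0,0, 20,0,0,0,0,0,0]'
python3 - <<'E'
from h import *
print(pose())
a=cam('side');save(a,'pics/s2.png');c=cam('wrist');save(c,'pics/w3.png')
im=a['color'][220:340,210:330,::-1];cv2.imwrite('pics/s2c.png',np.hstack([cv2.resize(im,(420,420)),c['color'][:,100:480,::-1]]))
t=cam('top')
for n,c in (('w',c),('s',a),('t',t)):
    P=cloud(c);m=cv2.inRange(hsv(c),(5,150,100),(20,255,255))&((P[...,2]>.2)&(P[...,2]<.33)&(c['depth']>0)).astype(np.uint8)*255
    q=P[m>0];print(n,len(q),np.percentile(q,[2,50,98],axis=0).round(4).tolist() if len(q) else '')
    m=cv2.inRange(hsv(c),(100,120,60),(125,255,255));q=P[(m>0)&(P[...,2]>.16)&(P[...,2]<.22)&(abs(P[...,1]+.085)<.06)]
    print(' stop',len(q),np.percentile(q,[2,50,98],axis=0).round(4).tolist() if len(q) else '')
E
```

```text
time_s: 6.35
tool_pos: [0.4887, -0.085, 0.2832]
tool_rot: [180.0, -0.0, 105.7]
force: [-0.4, 0.3, -1.2]
grip_width: 0.0274
grasp_force: 30.0
time_s: 6.55
tool_pos: [0.4885, -0.0885, 0.2829]
tool_rot: [180.0, 0.0, 105.3]
force: [-0.9, -0.3, -1.1]
grip_width: 0.027
grasp_force: 30.0
(array([ 0.48852413, -0.0884612 ,  0.28285955]), array([1.79999289e+02, 4.21822949e-02, 1.05324924e+02]), array([-0.85419182, -0.33068727, -1.09425122]))
w 1180 [[0.4769, -0.0973, 0.2987], [0.4874, -0.09, 0.3032], [0.4982, -0.0734, 0.305]]
 stop 1499 [[0.4713, -0.0998, 0.1962], [0.4839, -0.0823, 0.1981], [0.5069, -0.0703, 0.2062]]
s 238 [[0.4763, -0.0945, 0.2579], [0.486, -0.0789, 0.2995], [0.4991, -0.0733, 0.3037]]
 stop 230 [[0.4711, -0.1055, 0.1915], [0.4835, -0.0823, 0.1965], [0.5069, -0.0696, 0.2053]]
t 0 
 stop 0
```

View pics/s2c.png

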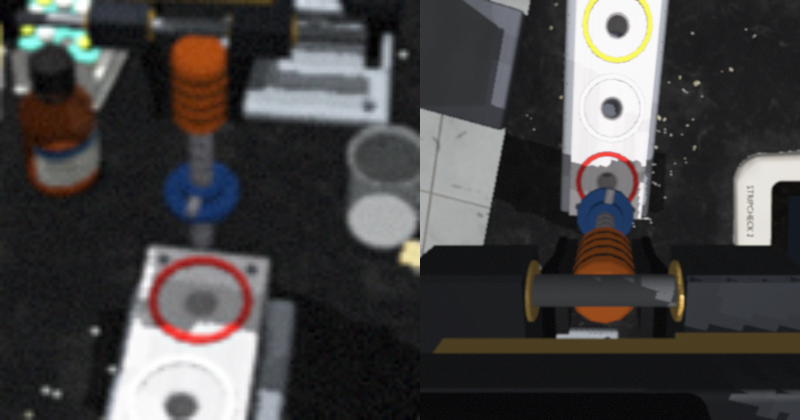

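The side crop shows the gauge held upright with its blue stop at about (201,190), just above and behind the red ring at (203,300). In the wrist half, the stop at (605,210) lies on the same column as the ring (607,180).

```bash
cat >> h.py <<'E'
def stopfit(zc,red=True):
    for n,bx in (('side',(230,320,180,330)),('wrist',(250,330,120,300))):
        c=cam(n);m=cv2.inRange(hsv(c),(100,130,50),(125,255,255));u0,u1,v0,v1=bx;k=np.zeros_like(m);k[v0:v1,u0:u1]=m[v0:v1,u0:u1]
        nn,l,s,ce=cv2.connectedComponentsWithStats(k);i=1+np.argmax(s[1:,4]);h=cv2.convexHull(np.argwhere(l==i)[:,::-1].astype(np.int32))
        e=cv2.fitEllipse(h);cu=s[i][0]+(s[i][2]-1)/2
        print(n,s[i],np.round(e[0],1),np.round(e[1],1),'axis pt',onz(c,e[0][0],e[0][1],zc).round(4),'u-mid',cu, 'edges',[onz(c,u,e[0][1],zc).round(4).tolist() for u in (s[i][0]-.5,s[i][0]+s[i][2]-.5)])
        if n=='side':
            e,p=ring(c,(0,120,90),(8,255,255),.104,(245,290,285,325));print('ring',p)
    print(pose())
E
python3 -c "
from h import *
stopfit(.194)"
```

```text
side [256 267  22  17 237] [267.  274.7] [18.  21.9] axis pt [ 0.4893 -0.087   0.194 ] u-mid 266.5 edges [[0.5096, -0.0797, 0.194], [0.471, -0.0936, 0.194]]
ring [ 0.48979728 -0.08256802  0.104     ]
wrist [ 257  188   56   47 1495] [284.7 216.3] [55.5 56.2] axis pt [ 0.4891 -0.0877  0.194 ] u-mid 284.5 edges [[0.4701, -0.093, 0.194], [0.5078, -0.0825, 0.194]]
(array([ 0.48858031, -0.08693707,  0.28261392]), array([-1.79992346e+02,  1.08629451e-02,  1.05451966e+02]), array([ 0.84917536, -0.79857436, -0.61922095]))
```

```bash
python3 -m creep '[20,0.11,0.05,0,0,0,0, 20,0.11,0.05,0.4,0,0,0, 20,0.11,0.05,0.9,0,0,0, 20,0.11,0.05,1.2,0,0,0, 20,0.11,0.05,1.2,0,0,0, 20,0.11,0.05,1.2,0,0,0, 20,0.11,0.05,1.2,0,0,0]'
python3 - <<'E'
from h import *
stopfit(.158)
c=cam('side');cv2.imwrite('pics/s3.png',cv2.resize(c['color'][250:340,220:320,::-1],None,fx=6,fy=6,interpolation=cv2.INTER_CUBIC))
E
```

```text
time_s: 7.5
tool_pos: [0.4896, -0.0826, 0.2472]
tool_rot: [179.9, 0.0, 105.5]
force: [-0.4, 0.7, -0.9]
grip_width: 0.0268
grasp_force: 30.0
side [255 280  22  18 217] [265.7 288.1] [17.6 21. ] axis pt [ 0.4913 -0.0829  0.158 ] u-mid 265.5 edges [[0.5114, -0.0757, 0.158], [0.4717, -0.09, 0.158]]
ring [ 0.48967639 -0.08236874  0.104     ]
wrist [ 258  188   54   46 1436] [285.  215.1] [53.9 54.2] axis pt [ 0.4903 -0.0823  0.158 ] u-mid 284.5 edges [[0.4717, -0.0875, 0.158], [0.5081, -0.0773, 0.158]]
(array([ 0.48955849, -0.08255936,  0.24727452]), array([1.79930438e+02, 1.03883747e-02, 1.05539065e+02]), array([ 0.51906196,  1.2208368 , -1.36682222]))
```

View pics/s3.png

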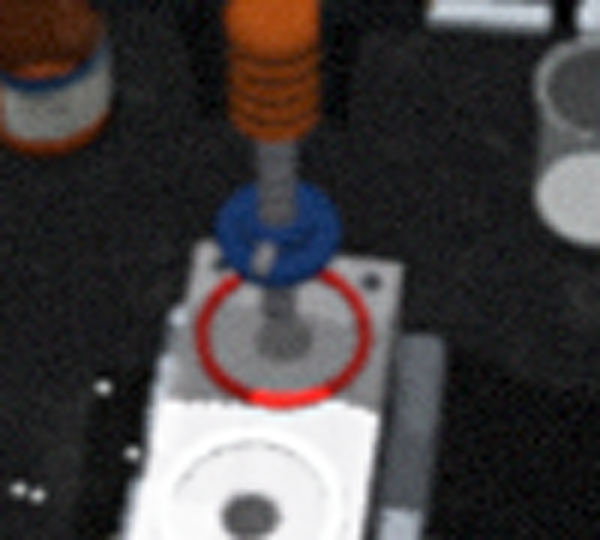

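The side crop shows the rod tip right over the mouth of the red well at (285,335), on the rod's column at (280,300). Entering slowly.

```bash
python3 -m creep '[20,0,-0.03,0.15,0,0,0, 20,0,-0.03,0.3,0,0,0, 20,0,-0.03,0.45,0,0,0, 20,0,-0.03,0.6,0,0,0, 20,0,-0.03,0.75,0,0,0, 20,0,-0.03,0.75,0,0,0]'
python3 -m creep '[20,0,0,0.2,0,0,0, 20,0,0,0.4,0,0,0, 20,0,0,0.6,0,0,0, 20,0,0,0.75,0,0,0, 20,0,0,0.75,0,0,0]'
```

```text
time_s: 8.25
tool_pos: [0.4878, -0.0827, 0.2233]
tool_rot: [-179.9, -0.0, 105.5]
force: [-0.1, -0.6, -1.2]
grip_width: 0.0273
grasp_force: 30.0
time_s: 8.75
tool_pos: [0.4877, -0.0827, 0.2008]
tool_rot: [-179.9, -0.0, 105.5]
force: [0.4, -0.4, -1.7]
grip_width: 0.0273
grasp_force: 30.0
```

```bash
python3 -m creep '[20,0,0,0.1,0,0,0, 20,0,0,0.2,0,0,0, 20,0,0,0.3,0,0,0, 20,0,0,0.4,0,0,0, 20,0,0,0.5,0,0,0, 20,0,0,0.5,0,0,0]'
python3 -m creep '[20,0,0,0.05,0,0,0, 20,0,0,0.1,0,0,0, 20,0,0,0.15,0,0,0]'
```

```text
time_s: 9.35
tool_pos: [0.4885, -0.0829, 0.1868]
tool_rot: [180.0, 0.0, 105.5]
force: [-1.1, -0.2, 1.7]
grip_width: 0.0271
grasp_force: 30.0
time_s: 9.65
tool_pos: [0.4886, -0.0829, 0.1823]
tool_rot: [180.0, 0.0, 105.5]
force: [-0.4, -0.1, 3.8]
grip_width: 0.0272
grasp_force: 30.0
```

```bash
for i in 1 2; do echo; done; python3 -m creep '[20,0,0,0.05,0,0,0, 20,0,0,0.1,0,0,0, 20,0,0,0.15,0,0,0]'
python3 -m creep '[20,0,0,0.05,0,0,0, 20,0,0,0.1,0,0,0, 20,0,0,0.15,0,0,0]'
```

```text
time_s: 9.95
tool_pos: [0.4886, -0.0829, 0.1777]
tool_rot: [180.0, 0.0, 105.5]
force: [-0.1, -0.2, 4.1]
grip_width: 0.0274
grasp_force: 30.0
time_s: 10.25
tool_pos: [0.4886, -0.0828, 0.1732]
tool_rot: [180.0, 0.0, 105.5]
force: [0.1, -0.7, 4.2]
grip_width: 0.0273
grasp_force: 30.0
```

```bash
python3 -m creep '[20,0,0,0.05,0,0,0, 20,0,0,0.1,0,0,0, 20,0,0,0.1,0,0,0]'
python3 -m creep '[20,0,0,0.05,0,0,0, 20,0,0,0.1,0,0,0, 20,0,0,0.1,0,0,0]'
```

```text
time_s: 10.55
tool_pos: [0.4884, -0.0827, 0.17]
tool_rot: [180.0, 0.0, 105.5]
force: [1.3, -1.3, 2.4]
grip_width: 0.0273
grasp_force: 30.0
time_s: 10.85
tool_pos: [0.4885, -0.0827, 0.1674]
tool_rot: [180.0, -0.0, 105.5]
force: [0.5, -1.2, 5.0]
grip_width: 0.0271
grasp_force: 30.0
```

```bash
python3 -m creep '[20,0,0,0.05,0,0,0, 20,0,0,0.1,0,0,0, 20,0,0,0.1,0,0,0]'
python3 -m creep '[20,0,0,0.05,0,0,0, 20,0,0,0.1,0,0,0, 20,0,0,0.1,0,0,0]'
```

```text
time_s: 11.15
tool_pos: [0.4894, -0.0829, 0.1669]
tool_rot: [179.9, -0.0, 105.5]
force: [-3.0, -1.1, 19.2]
grip_width: 0.0269
grasp_force: 30.1
time_s: 11.45
tool_pos: [0.4908, -0.0831, 0.1664]
tool_rot: [179.7, -0.0, 105.5]
force: [-5.0, 0.4, 34.0]
grip_width: 0.0275
grasp_force: 30.1
```

Bottomed out at TCP z ≈ 0.167. I'll ease the force off and hold.

```bash
python3 -m creep '[20,0,0,-0.06,0,0,0, 20,0,0,-0.12,0,0,0, 20,0,0,-0.12,0,0,0, 20,0,0,-0.12,0,0,0, 20,0,0,-0.12,0,0,0, 20,0,0,-0.12,0,0,0, 20,0,0,-0.12,0,0,0, 20,0,0,-0.12,0,0,0]'
```

```text
time_s: 12.25
tool_pos: [0.4898, -0.0826, 0.1668]
tool_rot: [179.8, 0.0, 105.6]
force: [-0.5, -0.4, 15.0]
grip_width: 0.0274
grasp_force: 30.0
```

```bash
python3 -m creep '[20,0,0,-0.15,0,0,0, 20,0,0,-0.35,0,0,0, 20,0,0,-0.6,0,0,0, 20,0,0,-1,0,0,0, 20,0,0,-1.5,0,0,0, 20,0,0,-2,0,0,0, 20,0,0,-2.5,0,0,0, 20,0,0,-3,0,0,0, 20,0,0,-3.5,0,0,0, 20,0,0,-3.9,0,0,0, 20,0,0,-4,0,0,0]'
python3 -m creep '[20,-0.5,-0.11,0,0,0,0, 20,-1.5,-0.34,0,0,0,0, 20,-3,-0.67,0,0,0,0, 20,-4.5,-1.01,0,0,0,0, 20,-6,-1.34,0,0,0,0, 20,-7.5,-1.68,0,0,0,0, 20,-8.7,-1.95,0,0,0,0, 20,-9.3,-2.08,0,0,0,0, 20,-9.43,-2.11,0,0,0,0, 20,-9.43,-2.11,0,0,0,0, 20,-9.43,-2.11,0,0,0,0, 20,-9.43,-2.11,0,0,0,0]'
python3 - <<'E'
from h import *
p=pose();print(p)
zs=p[0][2]-.0669+.003
print('stop disc z',zs)
c=cam('side');P=cloud(c)
cv2.imwrite('pics/s4.png',cv2.resize(c['color'][140:270,240:350,::-1],None,fx=4.5,fy=4.5,interpolation=cv2.INTER_CUBIC))
for n,bx in (('side',(270,340,140,260)),('wrist',(250,330,120,300))):
    c=cam(n);m=cv2.inRange(hsv(c),(100,130,50),(125,255,255));u0,u1,v0,v1=bx;k=np.zeros_like(m);k[v0:v1,u0:u1]=m[v0:v1,u0:u1]
    nn,l,s,ce=cv2.connectedComponentsWithStats(k);i=1+np.argmax(s[1:,4]);e=cv2.fitEllipse(cv2.convexHull(np.argwhere(l==i)[:,::-1].astype(np.int32)))
    print(n,s[i],np.round(e[0],1),np.round(e[1],1),onz(c,*e[0],zs).round(4)); q=cloud(c)[l==i];print(np.percentile(q,[5,50,95],axis=0).round(4).tolist())
# tine surface: top-level band points around fork
P=cloud(cam('top'));
for nm,c in (('wrist',cam('wrist')),('side',cam('side'))):
    P=cloud(c);q=P[(c['depth']>0)&(abs(P[...,2]-.1)<.005)&(np.hypot(P[...,0]-.504,P[...,1]+.37)<.07)];print(nm,len(q))
    if len(q)>20:
        r=np.radians(15.6);d=q[:,:2]-[.5043,-.3698];sx=d@[np.cos(r),np.sin(r)];sy=d@[-np.sin(r),np.cos(r)]
        print('sx',np.percentile(sx,[1,99]).round(4),'sy hist',np.histogram(sy,np.arange(-.04,.041,.004)))
E
```

```text
time_s: 13.35
tool_pos: [0.4884, -0.0826, 0.2863]
tool_rot: [179.9, -0.0, 105.6]
force: [-0.4, -0.3, -0.7]
grip_width: 0.0268
grasp_force: 30.0
time_s: 14.55
tool_pos: [0.5038, -0.3704, 0.2847]
tool_rot: [179.9, -0.1, 105.7]
force: [-0.2, 0.1, -1.5]
grip_width: 0.027
grasp_force: 30.0
(array([ 0.50380048, -0.3704202 ,  0.28474733]), array([ 1.79949891e+02, -7.18055703e-02,  1.05687587e+02]), array([-0.17602918,  0.05978965, -1.4831173 ]))
stop disc z 0.22084732517877997
side [296 169  18  12 146] [304.8 174.3] [12.5 18. ] [ 0.5044 -0.3711  0.2208]
[[0.4865, -0.3832, 0.2177], [0.4988, -0.3631, 0.2243], [0.5229, -0.3514, 0.2324]]
wrist [ 252  197   64   48 1582] [283.8 227.3] [60.3 64.2] [ 0.5035 -0.3707  0.2208]
[[0.4857, -0.3768, 0.2243], [0.4974, -0.3625, 0.2259], [0.52, -0.3534, 0.2337]]
wrist 3324
sx [-0.0306  0.0552] sy hist (array([  0,   0,  59, 140, 170, 187, 286, 224,  81,  89,  87,  84, 118,
       362, 375, 405, 412, 245,   0,   0]), array([-4.00000000e-02, -3.60000000e-02, -3.20000000e-02, -2.80000000e-02,
       -2.40000000e-02, -2.00000000e-02, -1.60000000e-02, -1.20000000e-02,
       -8.00000000e-03, -4.00000000e-03, -3.46944695e-17,  4.00000000e-03,
        8.00000000e-03,  1.20000000e-02,  1.60000000e-02,  2.00000000e-02,
        2.40000000e-02,  2.80000000e-02,  3.20000000e-02,  3.60000000e-02,
        4.00000000e-02]))
side 477
sx [-0.0309  0.0546] sy hist (array([ 0,  2, 14, 37, 33, 43, 40, 40,  4, 13,  6, 11, 17, 37, 41, 45, 48,
       44,  2,  0]), array([-4.00000000e-02, -3.60000000e-02, -3.20000000e-02, -2.80000000e-02,
       -2.40000000e-02, -2.00000000e-02, -1.60000000e-02, -1.20000000e-02,
       -8.00000000e-03, -4.00000000e-03, -3.46944695e-17,  4.00000000e-03,
        8.00000000e-03,  1.20000000e-02,  1.60000000e-02,  2.00000000e-02,
        2.40000000e-02,  2.80000000e-02,  3.20000000e-02,  3.60000000e-02,
        4.00000000e-02]))
```

View pics/s4.png

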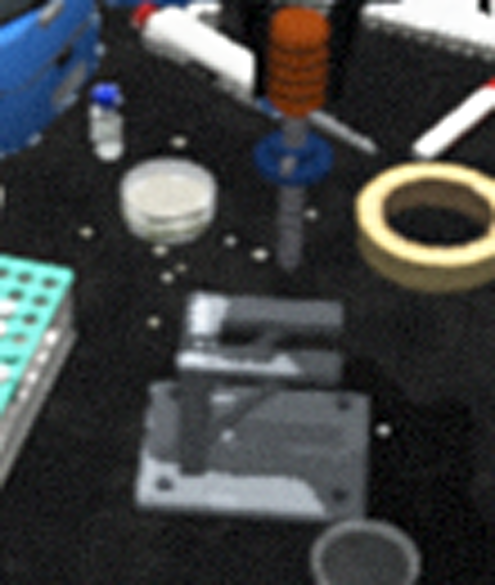

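The side crop shows the gauge upright at (290,150) over the fork, its tip at (288,265) and the slot between the tines at (285,335). The slot middle is about 2 mm further along +tool x, so I'll correct that and lower.

```bash
python3 -m creep '[20,0.07,0,0,0,0,0, 20,0.07,0,0.3,0,0,0, 20,0.07,0,0.7,0,0,0, 20,0.07,0,1.1,0,0,0, 20,0.07,0,1.5,0,0,0, 20,0.07,0,1.7,0,0,0, 20,0.07,0,1.9,0,0,0, 20,0.07,0,2.1,0,0,0, 20,0.07,0,2.1,0,0,0]'
python3 -m creep '[20,0,0,0.25,0,0,0, 20,0,0,0.5,0,0,0, 20,0,0,0.75,0,0,0, 20,0,0,1,0,0,0, 20,0,0,1.2,0,0,0, 20,0,0,1.35,0,0,0, 20,0,0,1.35,0,0,0, 20,0,0,1.35,0,0,0]'
```

```text
time_s: 15.75
tool_pos: [0.5023, -0.37, 0.2209]
tool_rot: [-180.0, -0.0, 105.5]
force: [0.8, -0.2, -0.8]
grip_width: 0.0271
grasp_force: 30.0
time_s: 16.55
tool_pos: [0.5026, -0.3703, 0.1813]
tool_rot: [180.0, 0.0, 105.5]
force: [-0.0, 1.1, -1.6]
grip_width: 0.0269
grasp_force: 30.0
```

```bash
python3 -m creep '[20,0,0,0.1,0,0,0, 20,0,0,0.2,0,0,0, 20,0,0,0.3,0,0,0, 20,0,0,0.36,0,0,0, 20,0,0,0.36,0,0,0, 20,0,0,0.36,0,0,0]'
python3 -m creep '[20,0,0,0.03,0,0,0, 20,0,0,0.03,0,0,0, 20,0,0,0.03,0,0,0]'
python3 -c "
from h import *
c=cam('side');P=cloud(c);m=cv2.inRange(hsv(c),(100,130,50),(125,255,255));q=P[(m>0)&(np.hypot(P[...,0]-.504,P[...,1]+.37)<.024)&(P[...,2]>.09)&(P[...,2]<.14)];print(len(q),np.percentile(q[:,2],[2,10,50,90]));print(pose())"
```

```text
time_s: 17.15
tool_pos: [0.5026, -0.3703, 0.1704]
tool_rot: [180.0, -0.0, 105.5]
force: [-1.2, 0.4, -0.4]
grip_width: 0.0273
grasp_force: 30.0
time_s: 17.45
tool_pos: [0.5026, -0.3702, 0.1696]
tool_rot: [180.0, -0.0, 105.5]
force: [0.3, -1.2, -0.7]
grip_width: 0.0274
grasp_force: 30.0
109 [0.10430221 0.10646671 0.10958984 0.11623762]
(array([ 0.50256536, -0.37024548,  0.16959918]), array([1.79991740e+02, 3.98775399e-04, 1.05543661e+02]), array([-0.47151933,  0.65837816, -1.07959836]))
```

```bash
python3 -m creep '[20,0,0,0.02,0,0,0, 20,0,0,0.04,0,0,0, 20,0,0,0.04,0,0,0, 20,0,0,0.04,0,0,0]'
python3 -m creep '[20,0,0,0.02,0,0,0, 20,0,0,0.02,0,0,0, 20,0,0,0.02,0,0,0]'
python3 -m creep '[20,0,0,0.02,0,0,0, 20,0,0,0.02,0,0,0, 20,0,0,0.02,0,0,0]'
```

```text
time_s: 17.9
tool_pos: [0.5025, -0.3703, 0.1683]
tool_rot: [180.0, -0.0, 105.5]
force: [0.4, 0.1, -1.4]
grip_width: 0.0272
grasp_force: 30.0
time_s: 18.2
tool_pos: [0.5025, -0.3702, 0.1677]
tool_rot: [180.0, -0.0, 105.5]
force: [1.1, 0.6, -0.9]
grip_width: 0.0271
grasp_force: 30.0
time_s: 18.5
tool_pos: [0.5025, -0.3703, 0.1671]
tool_rot: [180.0, -0.0, 105.5]
force: [0.8, -0.1, -1.7]
grip_width: 0.0273
grasp_force: 30.0
```

```bash
python3 -m creep '[20,0,0,0.02,0,0,0, 20,0,0,0.02,0,0,0, 20,0,0,0.02,0,0,0]'
python3 -m creep '[20,0,0,0.02,0,0,0, 20,0,0,0.02,0,0,0, 20,0,0,0.02,0,0,0]'
python3 -c "
from h import *
print(np.mean([pose()[2][2]+0*cam('side')['f'] for _ in range(8)]))"
```

```text
time_s: 18.8
tool_pos: [0.5026, -0.3703, 0.1667]
tool_rot: [180.0, 0.0, 105.5]
force: [0.9, -0.7, -0.4]
grip_width: 0.0277
grasp_force: 30.0
time_s: 19.1
tool_pos: [0.5027, -0.3705, 0.1665]
tool_rot: [180.0, 0.0, 105.5]
force: [-0.5, 2.2, 4.5]
grip_width: 0.0272
grasp_force: 30.0
4.107247803154483
```

Contact with the tines. I'll back off slightly and release.

```bash
python3 -m creep '[20,0,0,-0.02,0,0,0, 20,0,0,-0.02,0,0,0, 20,0,0,-0.02,0,0,0, 28,0,0,-0.02,0,0,0, 30,0,0,-0.02,0,0,0, 35,0,0,-0.02,0,0,0, 45,0,0,-0.02,0,0,0, 60,0,0,-0.02,0,0,0, 80,0,0,-0.02,0,0,0, 87,0,0,-0.02,0,0,0, 87,0,0,-0.02,0,0,0, 87,0,0,-0.02,0,0,0]' 8
python3 -m creep '[87,0,0,-0.3,0,0,0, 87,0,0,-0.8,0,0,0, 87,0,0,-1.6,0,0,0, 87,0,0,-2.6,0,0,0, 87,0,0,-3.6,0,0,0, 87,0,0,-4.4,0,0,0, 87,-1.6,0,-4.6,0,0,0, 87,-1.6,0,-4.6,0,0,0, 87,-1.6,0,-4.6,0,0,0]'
python3 - <<'E'
from h import *
c=cam('wrist');print(pose());P=cloud(c)
m=cv2.inRange(hsv(c),(5,150,120),(20,255,255));q=P[(m>0)&(c['depth']>0)&(P[...,2]>.12)&(np.hypot(P[...,0]-.504,P[...,1]+.37)<.05)]
print('handle',len(q),np.percentile(q,[1,50,99],axis=0).round(4).tolist())
m=cv2.inRange(hsv(c),(100,120,60),(125,255,255));q=P[(m>0)&(np.hypot(P[...,0]-.504,P[...,1]+.37)<.05)&(P[...,2]>.09)&(P[...,2]<.13)];print('stop',len(q),np.percentile(q,[1,50,99],axis=0).round(4).tolist())
s=cam('side');cv2.imwrite('pics/fin.png',np.hstack([cv2.resize(s['color'][150:270,250:350,::-1],(350,420)),c['color'][:,60:500,::-1]]))
E
```

```text
time_s: 20.7
tool_pos: [0.5026, -0.3703, 0.1666]
tool_rot: [180.0, 0.0, 105.5]
force: [0.8, 0.2, 0.4]
grip_width: 0.0751
grasp_force: 0.0
time_s: 21.6
tool_pos: [0.5147, -0.418, 0.3052]
tool_rot: [-179.9, 0.1, 105.4]
force: [-0.6, -0.2, 0.4]
grip_width: 0.087
grasp_force: 0.0
(array([ 0.51511478, -0.41681315,  0.30520673]), array([1.79997694e+02, 1.37380566e-02, 1.05486278e+02]), array([-0.52016767,  0.28692903,  0.51281335]))
handle 1009 [[0.4894, -0.3812, 0.1785], [0.5015, -0.3684, 0.1872], [0.5139, -0.3563, 0.189]]
stop 237 [[0.4834, -0.3727, 0.1056], [0.4944, -0.3579, 0.1072], [0.5195, -0.3515, 0.109]]
```

View pics/fin.png

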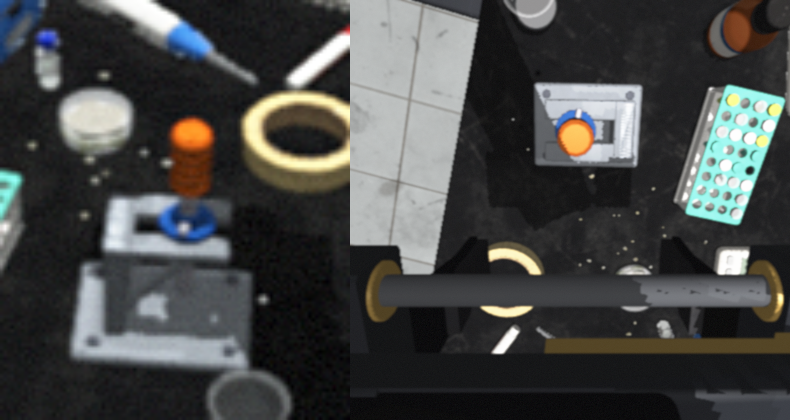

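The gauge hangs upright in the fork, with the handle at (192,155) and the stop flat on the tines at (187,222). It dropped 26 mm, which matches the bottomed height, so I'm handing in.

```bash
python3 -c "
from cell import env
print(env.sign_off())"
```

```text
the job is handed in; nothing more can be done
None
```

The red well is about 68 mm deep: the gauge bottomed out in it, was held there for about 0.8 s, and now hangs upright in the fork with the stop undisturbed; the job is handed in, but sign-off returned no verdict.

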